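# Fold out the crank and wind the drain gate shut

## Task

Shut the drain on the dishroom counter: swing the folded crank arm out from over the handwheel until it snaps fully out, then push the crank round anticlockwise (seen from above) to wind the gate plate across until the drain opening is completely covered. Leave the crank swung out and do not disturb the crockery and tools around it.

Things in the scene. Friction and masses are not known exactly. Their poses are not given: they have to be found in the camera images.
- winder: Fixed winder unit, origin on the counter under the wheel's axis; its x points from the wheel to the drain opening. Stainless pedestal, flange 190 x 170 mm, top at 92 mm, carrying a handwheel: a light grey metal disc, pierced with dark holes, 140 mm across, top 108 mm above the counter.
- lugs: Two fixed steel lugs on the flange beside the wheel's rim, on the drain side, 118 mm high (frame: as winder). A half-round cam under the folded crank sits between them and locks the wheel, but for some 8 degrees of play, until the crank is nearly all the way out. The swung-out crank passes over them.
- wheel_axis (a point): Point on the vertical axis of the handwheel at the height of the middle of the crank's knob, 167 mm above the counter. Axes as winder.
- crank_pivot (a point): Point on the vertical hinge of the folding crank arm, 45 mm from the wheel's axis, also 167 mm up; it travels round with the wheel. At the start it lies on the drain side of the wheel's axis.
- knob_mid (a point): Middle of the crank's knob: an upright black post, 29 mm in diameter, 72 mm tall (132 to 204 mm above the counter), spinning freely on the end of the flat crank arm (22 mm wide, top at 132 mm), 65 mm from the arm's hinge. Folded, it stands 20 mm beyond the wheel's axis from the hinge; swung out, 110 mm from the wheel's axis, outside the rim. It can be pushed from the side.
- crank (a joint): Hinge angle of the crank arm on the wheel (rad), growing anticlockwise from above: 0 folded across the wheel, 3.14 fully out, at its stop. A snap spring (0.16 N m at most, plus slight friction; 3 N at the knob is enough) holds it at either end: pushed well past half-way (2.2 or more) it goes on by itself to the stop within a second. Winding anticlockwise presses it on that stop.
- wheel (a joint): Handwheel angle (rad), growing anticlockwise from above: 0 at the start, 4.6 at its end stop. It drives the gate, 25 mm per rad, has 0.3 N m of friction (3 N at the swung-out knob) and stays where it is left. Locked while the crank is folded.
- gate (a joint): Travel of the gate plate (m), away from the wheel: 0 open (at the start), 0.100 when its leading edge reaches the far edge of the drain opening, 0.115 at the end stop. It is moved by the wheel.
- gate_edge (a point): Middle of the leading edge of the steel gate plate (124 mm wide, 4 mm thick), 40 mm above the counter, 5 mm below the collar's top.
- opening_mid (a point): Centre of the rectangular drain opening (100 mm along the winder's x, 120 mm across, dark inside) in its aluminium collar, at the collar's top, 45 mm above the counter, 170 mm from the wheel's axis.
- tumbler: Grey tumbler, 72 mm across, 100 mm tall; a loose bystander, to be left where it is. Origin: centre of its underside.
- bowl: Bowl 140 mm across, 60 mm tall; a loose bystander, to be left where it is. Origin: centre of its underside.
- detergent: White bottle, 68 mm across, 190 mm tall; a loose bystander, to be left where it is. Origin: centre of its underside.
- brush: Brush, 200 mm long, lying; a loose bystander, to be left where it is. Origin: centre of its underside.
- plate: White plate, 160 mm across; a loose bystander, to be left where it is. Origin: centre of its underside.
- ladle: Steel spoon, 200 mm long, lying; a loose bystander, to be left where it is. Origin: centre of its underside.

How it is judged:
On the way, in this order (a step that is already met when the one before it is completed fails the run):
1. the crank is swung fully out and has snapped home, before the gate has moved more than 20 mm (value of joint crank above 2.95 rad and value of joint gate below 0.02 m), for 0.2 s.
2. the gate covers the drain opening completely (value of joint gate above 0.1 m), for 0.2 s.
At the end, for the whole second after the job is handed in: The gate plate's leading edge is at or past the far edge of the drain opening (gate travel over 100 mm of 115), the crank is still swung out (over 2.9 rad of 3.14) and the wheel is at rest (value of joint gate above 0.1 m and value of joint crank above 2.9 rad and velocity of joint wheel between -0.05 and 0.05 rad/s); the robot touches nothing.
It fails at once if a bystander (tumbler, bowl, detergent bottle, brush, plate, ladle) is moved by more than 30 mm (distance of any of tumbler, bowl, detergent, brush, plate, ladle from where it was at the start of the episode above 0.03 m).
It also fails if it takes over 64 s, if anything falls off the work surface, if the arm or the gripper's body presses on something with over 40 N, if the wrist force passes 120 N, or if a joint passes its speed limit or range.

## Robot

A 6-joint arm with a two-finger parallel gripper is mounted at the origin on the work surface. World frame = base frame: x ahead of the robot, y to its left, z up, the work surface at z = 0. Lengths are in m, angles in rad, forces in N, time in s.
With the tool pointing down it reaches from about 0.2 to 0.875 m from the base axis. Payload 3.4 kg.
Tool frame: the origin (TCP) lies between the finger pads; the fingertips stand 25 mm ahead of it and the grasp point (between the pads) lies 6 mm ahead of it; z points along the fingers, y is the line along which they close (so a half turn about z gives the same grasp; the last joint's range is limited). The gripper opens to 94 mm and grips with 3 to 60 N. Pads are 16 mm wide; open, the fingers measure 119 mm over their backs; the gripper's body (75 mm by 177 mm) begins 78 mm behind the grasp point.
Start: joints at [1.216, 0.276, 1.505, -0, 1.361, -0.121], TCP at [0.133, 0.559, 0.23] pointing down, gripper open.
Joint ranges: [-2.89, 2.89], [-0.75, 2.08], [0.22, 2.7], [-1.18, 4.32], [0.11, 2.71], [-2.7, 2.7]. Speed limits (rad/s): [2.57, 2.57, 3.14, 3.14, 3.14, 3.14].

## Interface

Orientations are given as [roll, pitch, yaw] about the fixed x, y, z axes, in that order (R = Rz(yaw) Ry(pitch) Rx(roll)).
In Python, from station import bot gives the robot as it stands.
- The arm moves only by the shell command python3 -m pendant 'ROWS' [FORCE]. ROWS is JSON, one flat list of numbers, 7 for each row, row after row: the gripper command: -1 is shut, 1 is fully open, values between are in proportion, then the shift along the tool's x, y, z in m, then the turn, a rotation vector about the tool's x, y, z in degrees. A call has 1 to 8 rows; each row shifts and turns the commanded pose from where the row before left it, along the tool's axes as they then stand; what a row does not reach is not made up. A row lasts 1/12 s, in which the tool goes at most 41.7 mm and 7.16 degrees, less where a joint would pass 70% of its speed; a pose out of reach is approached as far as the arm can. A call with a gripper value outside its range is refused whole. The fingers move at their own pace and stop on an object; FORCE is the grip in N (left out, the last holds). Time passes only in rows, so rows that do not move let the fingers close. It gives the time, the measured TCP pose, the force, the opening and the grip force at its end, in the units of the state.
- bot.read_state(): the state, without advancing time (a new reading comes with each control period).
- bot.camera(name): name is "scene" or "top"; returns a dict with "pixels" (480x640x3 uint8, red, green, blue), "range_z" (480x640 float32, m along the optical axis (not along the pixel's ray), 0 where there is no reading), "fovy" (degrees; the focal length in pixels is half the picture's height over the tangent of half this angle, whatever the lens; pixels are square), "cx", "cy" (the principal point, pixels), "T" (4x4, takes a point from camera to world coordinates). Camera axes: x right, y down, z forward; pixel columns grow to the right and rows downward; lengths in m; the calibration is good to about 2 mm. A picture is of the moment at which its call begins.
- bot.hand_in(): hands the job in; it is judged then, once.
Trained networks look in a picture, given as the dict that the camera call returned (one of the last four; its "shot" number tells which), for a name from the list of things; names that differ only in an ending like _2 or _b are one class to them, and where a whole thing is asked for, a point or a joint stands for the part that bears it (a point fixed in the world has none). Each returns a list of dicts, best first, with "conf" (0 to 1); they miss things now and then, are a little off and sometimes report something else, mostly with a low value. They report only what shows in the picture. A call takes as long as a camera call.
- bot.spot_in(picture, name): "xy" ([column, row] in pixels, amid what is visible of it).
The state is a dict: "clock": time; "q": joint angles; "joint_velocities": joint speeds; "joint_torque": joint torques, N m; "tcp_pos": TCP position; "tool_rot": TCP orientation; "contact_force": force on the tool from outside, world axes, zero at the start; "torque": the same for the moment, N m; "width": finger opening in m; "grasp_force": force on a finger pad.
Only numpy, scipy, OpenCV 4.12 (cv2) and the standard library are available. Lean on these libraries where they do the work, as an engineer would, in place of code of your own. Each camera call takes 0.05 s, during which the arm holds its last target. There are 200 camera calls.

## Working session

There is one attempt and no reset: what is moved stays moved. The work goes in short steps, Python scripts to look and compute and a shell command to move; the robot and the scene stay as the last step left them, time stands still between calls to the robot, and variables do not carry over. Pictures are saved under pics/ and viewed, at most 10 in all, crops included, and the job is handed in when it is done.

```bash
ls; mkdir -p pics; cat > h.py <<'E'
import numpy as np,cv2
from station import bot
def w(p,u,v,z=None):
    f=240/np.tan(np.radians(p["fovy"])/2);T=np.array(p["T"])
    r=np.array([(u-p["cx"])/f,(v-p["cy"])/f,1.])
    if z is None:
        a=p["range_z"][int(round(v))-1:int(round(v))+2,int(round(u))-1:int(round(u))+2];d=np.median(a[a>0]) if (a>0).any() else np.nan
    else: d=(z-T[2,3])/(T[:3,:3]@r)[2]
    return T[:3,:3]@(r*d)+T[:3,3]
E
python3 - <<'E'
from h import *
for c in ("top","scene"):
    p=bot.camera(c);cv2.imwrite(f"pics/{c}0.png",p["pixels"][:,:,::-1])
    for n in ["winder","lugs","knob_mid","crank_pivot","gate_edge","tumbler","bowl","detergent","brush","plate","ladle"]:
        for r in bot.spot_in(p,n)[:2]:
            print(c,n,round(r["conf"],2),np.round(r["xy"]),np.round(w(p,*r["xy"]),3))
s=bot.read_state();print(s)
E
```

```text
pics
top winder 0.78 [313. 244.] [ 0.594 -0.03   0.118]
top lugs 0.5 [328. 238.] [ 0.615 -0.066  0.093]
top knob_mid 0.69 [186. 302.] [0.444 0.316 0.005]
top knob_mid 0.67 [289. 263.] [0.537 0.024 0.204]
top crank_pivot 0.79 [302. 261.] [ 0.551 -0.001  0.116]
top gate_edge 0.78 [321. 231.] [ 0.643 -0.047  0.039]
top gate_edge 0.24 [299. 261.] [0.55  0.003 0.131]
top tumbler 0.67 [394. 295.] [ 0.478 -0.253  0.004]
top tumbler 0.57 [428. 324.] [ 0.403 -0.342  0.006]
top bowl 0.79 [426. 324.] [ 0.401 -0.337  0.004]
top detergent 0.82 [472. 246.] [ 0.595 -0.421  0.141]
top detergent 0.47 [186. 301.] [0.448 0.318 0.005]
top brush 0.82 [290. 187.] [0.771 0.043 0.02 ]
top plate 0.91 [188. 301.] [0.448 0.311 0.005]
top ladle 0.75 [354. 290.] [ 0.489 -0.142  0.009]
scene winder 0.61 [328. 282.] [ 0.627 -0.037  0.041]
scene lugs 0.8 [336. 259.] [ 0.64  -0.019  0.114]
scene knob_mid 0.96 [364. 206.] [0.55  0.023 0.187]
scene crank_pivot 0.67 [357. 238.] [0.56  0.013 0.114]
scene gate_edge 0.94 [324. 283.] [ 0.632 -0.044  0.041]
scene tumbler 0.58 [254. 223.] [ 0.512 -0.229  0.087]
scene bowl 0.
[... 329 characters left out ...]
0.521 -0.173  0.006]
{'clock': 1.2, 'q': array([ 1.21598962e+00,  2.75885731e-01,  1.50486354e+00,  1.16300456e-05,
        1.36070279e+00, -1.21003082e-01]), 'joint_velocities': array([ 0.00182481, -0.00101152,  0.0001658 ,  0.00043464, -0.00061043,
        0.00085627]), 'joint_torque': array([ 1.31937595e-03, -4.04466748e+01, -2.37497270e+01,  7.01866555e-02,
        2.51977454e-02,  2.44867175e-05]), 'tcp_pos': array([0.13323586, 0.55940167, 0.23051572]), 'tool_rot': array([3.14145171e+00, 5.67973182e-06, 2.90778661e+00]), 'contact_force': array([-0.07512756, -0.33432791, -0.16163068]), 'torque': array([0.01073501, 0.01556745, 0.01888113]), 'grasp_force': 0.0, 'width': 0.0939883573426279}
```

```bash
python3 - <<'E'
import cv2
i=cv2.imread("pics/top0.png");cv2.imwrite("pics/t.png",cv2.resize(i[160:360,160:500],None,fx=2.35,fy=2.35,interpolation=2))
E
```

```text
(no output)
```

View pics/t.png

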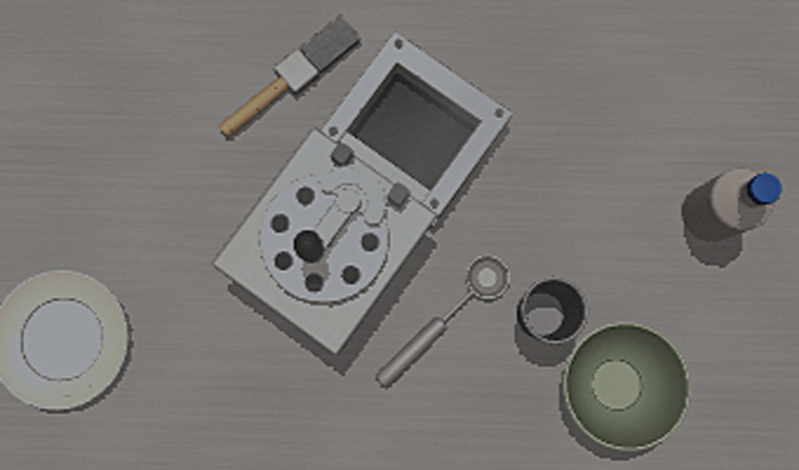

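View pics/scene0.png

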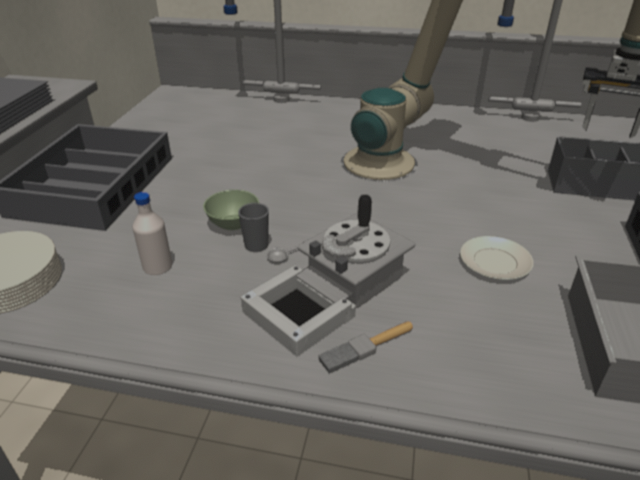

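The top crop shows the wheel centred near (324,237), the hinge at (348,202), the knob at (308,245), and lugs at (342,154) and (397,194). The collar screws are at (398,43), (500,113), (434,203) and (333,131). The ladle and tumbler lie to the right of the winder, and the brush is at upper left. Next I fit the winder's pose.

```bash
python3 - <<'E'
from h import *
p=bot.camera("top")
W=lambda u,v,z:w(p,160+(u+.5)/2.35-.5,160+(v+.5)/2.35-.5,z)
d=dict(disc=(324.5,236.5,.108),hinge=(348,202,.132),f1=(315,130,.092),f2=(436,212,.092),f3=(338,352,.092),f4=(214,264,.092),s1=(398,43,.045),s2=(500,113,.045),s3=(434,203,.045),s4=(333,131,.045),l1=(342,150,.118),l2=(398,190,.118))
P={k:W(*v) for k,v in d.items()}
for k in P: print(k,P[k].round(4))
om=np.mean([P[f's{i}'] for i in (1,2,3,4)],0);fc=np.mean([P[f'f{i}'] for i in (1,2,3,4)],0)
print("screws mid",om.round(4),"flange",fc.round(4))
a=(om-P['disc'])[:2];print("dist",np.hypot(*a),"yaw",np.degrees(np.arctan2(a[1],a[0])))
e=P['s1']-P['s4'];g=P['s2']-P['s3'];print([np.degrees(np.arctan2(q[1],q[0])) for q in(e,g)])
e=P['f1']-P['f4'];g=P['f2']-P['f3'];print([np.degrees(np.arctan2(q[1],q[0])) for q in(e,g)])
# knob top from depth
f=240/np.tan(np.radians(p["fovy"])/2);v,u=np.mgrid[230:300,260:350];z=p["range_z"][230:300,260:350]
T=np.array(p["T"]);c=np.stack([(u-p["cx"])/f*z,(v-p["cy"])/f*z,z],-1)@T[:3,:3].T+T[:3,3]
m=(c[...,2]>.19)&(c[...,2]<.215);print(m.sum(),c[m].mean(0),(c[m].max(0)+c[m].min(0))/2,np.ptp(c[m],axis=0))
m=(c[...,2]>.1)&(c[...,2]<.112);print(m.sum(),(c[m].max(0)+c[m].min(0))/2,np.ptp(c[m],axis=0))
E
```

```text
disc [0.5541 0.0088 0.108 ]
hinge [ 0.5888 -0.0163  0.132 ]
f1 [0.6748 0.0243 0.092 ]
f2 [ 0.5861 -0.1118  0.092 ]
f3 [ 0.4315 -0.009   0.092 ]
f4 [0.5228 0.1291 0.092 ]
s1 [ 0.792  -0.0662  0.045 ]
s2 [ 0.7106 -0.1864  0.045 ]
s3 [ 0.6031 -0.1116  0.045 ]
s4 [0.6845 0.0067 0.045 ]
l1 [ 0.6477 -0.0076  0.118 ]
l2 [ 0.6053 -0.0692  0.118 ]
screws mid [ 0.6976 -0.0894  0.045 ] flange [0.5538 0.0082 0.092 ]
dist 0.17382556140156702 yaw -34.37491537056961
[np.float64(-34.13739374278091), np.float64(-34.82272771729949)]
[np.float64(-34.586535283918444), np.float64(-33.62372199845789)]
109 [0.53527483 0.02041579 0.19940697] [0.53622842 0.02063827 0.19891681] [0.02562613 0.02573829 0.0170744 ]
1743 [ 0.55873881 -0.00101796  0.10606305] [0.1494343  0.15689174 0.01184691]
```

Fit: wheel axis at (0.555, 0.0085), winder yaw −34.3°. The opening distance comes to 174 mm (170 given), and the knob is at (0.537, 0.020), 199–204 mm high, so it agrees. I'll push with closed fingers, with the tool turned to yaw 180° (tool x = −X, y = +Y, z = down).

```bash
python3 -m pendant '[-1,0,0,-0.015,0,0,-6.7,-1,0,0,-0.015,0,0,-6.7,-1,-0.018,-0.0208,0,0,0,0,-1,-0.018,-0.0208,0,0,0,0,-1,-0.018,-0.0208,0,0,0,0,-1,-0.018,-0.0208,0,0,0,0,-1,-0.018,-0.0208,0,0,0,0,-1,-0.018,-0.0208,0,0,0,0]' 20
python3 -m pendant '[-1,-0.018,-0.0208,0,0,0,0,-1,-0.018,-0.0208,0,0,0,0,-1,-0.018,-0.0208,0,0,0,0,-1,-0.018,-0.0208,0,0,0,0,-1,-0.018,-0.0208,0,0,0,0,-1,-0.018,-0.0208,0,0,0,0,-1,-0.018,-0.0208,0,0,0,0,-1,-0.018,-0.0208,0,0,0,0]'
python3 -m pendant '[-1,-0.018,-0.0208,0,0,0,0,-1,-0.018,-0.0208,0,0,0,0,-1,-0.018,-0.0208,0,0,0,0,-1,-0.018,-0.0208,0,0,0,0,-1,-0.018,-0.0208,0,0,0,0,-1,-0.018,-0.0208,0,0,0,0,-1,-0.018,-0.0208,0,0,0,0,-1,-0.018,-0.0208,0,0,0,0]'
```

```text
clock: 1.92
tcp_pos: [0.2419, 0.4336, 0.2606]
tool_rot: [3.141, 0.0, -3.141]
contact_force: [0.4, 0.1, -0.5]
width: 0.0439
grasp_force: 0.0
clock: 2.58
tcp_pos: [0.386, 0.2671, 0.2607]
tool_rot: [3.141, 0.001, -3.142]
contact_force: [0.5, 1.2, 0.4]
width: 0.0003
grasp_force: 0.0
clock: 3.25
tcp_pos: [0.53, 0.1007, 0.2606]
tool_rot: [3.141, 0.0, 3.141]
contact_force: [0.2, 0.6, 0.6]
width: 0.0003
grasp_force: 0.0
```

```bash
python3 -m pendant '[-1,-0.018,-0.02,0,0,0,0,-1,-0.018,-0.02,0,0,0,0,-1,0,0,0.0215,0,0,0,-1,0,0,0.0215,0,0,0,-1,0,0,0.0215,0,0,0,-1,0,0,0.0215,0,0,0,-1,0,0,0,0,0,0]'
python3 - <<'E'
from h import *
p=bot.camera("top");i=p["pixels"][200:320,230:390,::-1];cv2.imwrite("pics/t1.png",cv2.resize(i,None,fx=4,fy=4))
A=np.array([.555,.0085]);t=np.radians(-34.3);X=np.array([np.cos(t),np.sin(t)]);Y=np.array([-X[1],X[0]]);d=.027
H=A+.045*X;prev=bot.read_state()["tcp_pos"][:2]
for c in np.radians(np.arange(0,150,10)):
    P=H+.065*(-np.cos(c)*X-np.sin(c)*Y)-d*(np.sin(c)*X-np.cos(c)*Y)
    print(int(round(np.degrees(c))),P.round(4),"tool dx dy",(-(P-prev)[0]).round(4),(P-prev)[1].round(4));prev=P
E
```

```text
clock: 3.83
tcp_pos: [0.5624, 0.0617, 0.1703]
tool_rot: [3.141, -0.008, 3.141]
contact_force: [-0.0, 0.0, -0.6]
width: 0.0005
grasp_force: 0.0
0 [0.5537 0.0421] tool dx dy 0.01 -0.0197
10 [0.544  0.0345] tool dx dy 0.0096 -0.0076
20 [0.5359 0.0254] tool dx dy 0.0082 -0.0091
30 [0.5294 0.0149] tool dx dy 0.0065 -0.0104
40 [0.5248 0.0036] tool dx dy 0.0046 -0.0114
50 [ 0.5223 -0.0085] tool dx dy 0.0025 -0.012
60 [ 0.5219 -0.0207] tool dx dy 0.0004 -0.0123
70 [ 0.5236 -0.0329] tool dx dy -0.0017 -0.0121
80 [ 0.5275 -0.0445] tool dx dy -0.0038 -0.0117
90 [ 0.5332 -0.0553] tool dx dy -0.0058 -0.0108
100 [ 0.5408 -0.065 ] tool dx dy -0.0076 -0.0096
110 [ 0.55   -0.0732] tool dx dy -0.0091 -0.0082
120 [ 0.5604 -0.0797] tool dx dy -0.0104 -0.0065
130 [ 0.5718 -0.0842] tool dx dy -0.0114 -0.0046
140 [ 0.5838 -0.0867] tool dx dy -0.012 -0.0025
```

View pics/t1.png

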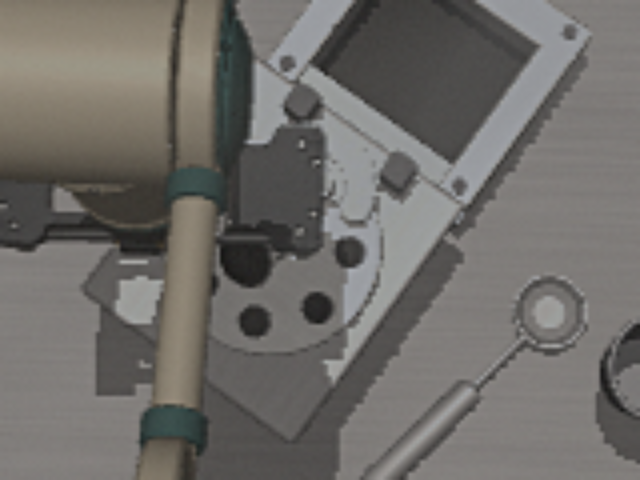

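The picture shows the fingers clear of the knob, on its +y side, and nothing else nearby. Now the pushing starts, to about 70° first.

```bash
python3 -m pendant '[-1,0.005,-0.01,0,0,0,0,-1,0.005,-0.01,0,0,0,0,-1,0.0048,-0.0038,0,0,0,0,-1,0.0048,-0.0038,0,0,0,0,-1,0.0041,-0.0045,0,0,0,0,-1,0.0041,-0.0045,0,0,0,0,-1,0.0033,-0.0052,0,0,0,0,-1,0.0033,-0.0052,0,0,0,0]'
python3 -m pendant '[-1,0.0023,-0.0057,0,0,0,0,-1,0.0023,-0.0057,0,0,0,0,-1,0.0012,-0.006,0,0,0,0,-1,0.0012,-0.006,0,0,0,0,-1,0.0002,-0.0062,0,0,0,0,-1,0.0002,-0.0062,0,0,0,0,-1,-0.0008,-0.006,0,0,0,0,-1,-0.0008,-0.006,0,0,0,0]'
python3 - <<'E'
from h import *
for c in ("scene","top"):
    p=bot.camera(c)
    for n in ("knob_mid","crank_pivot"):
        for r in bot.spot_in(p,n)[:2]: print(c,n,round(r["conf"],2),r["xy"],w(p,*r["xy"],.167).round(3))
E
```

```text
clock: 4.55
tcp_pos: [0.53, 0.0146, 0.1749]
tool_rot: [3.141, -0.0, -3.141]
contact_force: [-0.7, 3.0, 2.6]
width: 0.0005
grasp_force: 1.6
clock: 5.22
tcp_pos: [0.5247, -0.034, 0.1742]
tool_rot: [-3.141, -0.001, -3.142]
contact_force: [-0.0, 1.2, 0.8]
width: 0.0003
grasp_force: 0.9
scene knob_mid 0.7 [324.9, 205.6] [ 0.532 -0.062  0.167]
scene knob_mid 0.39 [499.1, 257.2] [0.641 0.283 0.167]
scene crank_pivot 0.69 [351.3, 238.5] [0.637 0.011 0.167]
scene crank_pivot 0.69 [327.7, 278.2] [ 0.763 -0.011  0.167]
top crank_pivot 0.69 [293.8, 284.2] [0.49  0.013 0.167]
```

The knob is following the path: found at (0.532, −0.062), expected (0.539, −0.055). Continuing.

```bash
python3 -m pendant '[-1,-0.0019,-0.0058,0,0,0,0,-1,-0.0019,-0.0058,0,0,0,0,-1,-0.0029,-0.0054,0,0,0,0,-1,-0.0029,-0.0054,0,0,0,0,-1,-0.0038,-0.0048,0,0,0,0,-1,-0.0038,-0.0048,0,0,0,0,-1,-0.0046,-0.0041,0,0,0,0,-1,-0.0046,-0.0041,0,0,0,0]'
python3 -m pendant '[-1,-0.0052,-0.0032,0,0,0,0,-1,-0.0052,-0.0032,0,0,0,0,-1,-0.0057,-0.0023,0,0,0,0,-1,-0.0057,-0.0023,0,0,0,0,-1,-0.006,-0.0012,0,0,0,0,-1,-0.006,-0.0012,0,0,0,0,-1,0,0,0,0,0,0,-1,0,0,0,0,0,0]'
python3 -m pendant '[-1,0,0,0,0,0,0,-1,0,0,0,0,0,0,-1,0,0,0,0,0,0,-1,0,0,0,0,0,0,-1,0,0,0,0,0,0,-1,0,0,0,0,0,0,-1,0,0,0,0,0,0,-1,0,0,0,0,0,0]'
python3 - <<'E'
from h import *
for c in ("scene","top"):
    p=bot.camera(c)
    cv2.imwrite(f"pics/{c}2.png",cv2.resize(p["pixels"][150:330,220:460,::-1],None,fx=3,fy=3))
    for n in ("knob_mid","gate_edge"):
        for r in bot.spot_in(p,n)[:2]: print(c,n,round(r["conf"],2),r["xy"],w(p,*r["xy"],.167 if n[0]=="k" else .04).round(3))
E
```

```text
clock: 6.18
tcp_pos: [0.5524, -0.0739, 0.1746]
tool_rot: [-3.141, 0.001, 3.141]
contact_force: [0.7, -0.7, 0.2]
width: 0.0005
grasp_force: 0.0
clock: 6.85
tcp_pos: [0.5855, -0.0865, 0.1743]
tool_rot: [3.141, -0.0, -3.141]
contact_force: [-0.5, -0.0, -0.8]
width: 0.0005
grasp_force: 0.0
clock: 7.52
tcp_pos: [0.5852, -0.0866, 0.1745]
tool_rot: [3.142, 0.0, -3.142]
contact_force: [0.2, -0.3, -0.3]
width: 0.0007
grasp_force: 0.0
scene knob_mid 0.79 [318.7, 234.8] [ 0.638 -0.053  0.167]
scene gate_edge 0.57 [325.0, 283.4] [ 0.631 -0.041  0.04 ]
```

View pics/scene2.png

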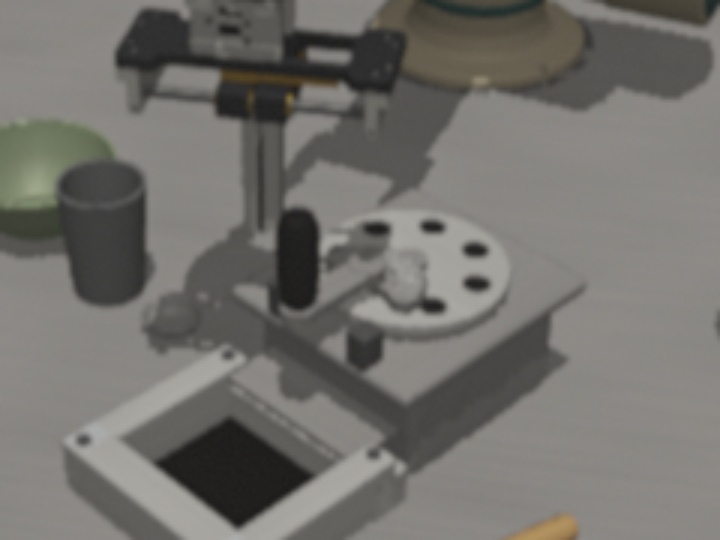

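The crop shows the knob free of the fingers at (297,255), with the arm running to a boss at (405,280). I'll project model points into the picture to read the crank and wheel angles.

```bash
python3 - <<'E'
from h import *
from scipy.optimize import minimize
p=bot.camera("scene")
cv2.imwrite("pics/s3.png",cv2.resize(p["pixels"][200:275,290:400,::-1],None,fx=7,fy=7,interpolation=cv2.INTER_CUBIC))
f=240/np.tan(np.radians(p["fovy"])/2);Ti=np.linalg.inv(np.array(p["T"]))
def pr(q): c=Ti[:3,:3]@q+Ti[:3,3];return np.array([p["cx"]+f*c[0]/c[2],p["cy"]+f*c[1]/c[2]])
A=np.array([.555,.0085]);yaw=np.radians(-34.3)
u=lambda a:np.array([np.cos(yaw+a),np.sin(yaw+a)])
cr=lambda q:((pr(q)-[290,200])*7).round()
for wh in (-8,0,8,20):
  a=np.radians(wh);H=A+.045*u(a);print(wh,"hinge",cr(np.r_[H,.132]))
  for c in (140,160,180):
    K=H+.065*u(a+np.pi+np.radians(c));print("  ",c,"knob top",cr(np.r_[K,.204]),"bottom",cr(np.r_[K,.132]),K.round(3))
print("axis",cr(np.r_[A,.108]))
E
```

```text
-8 hinge [341. 258.]
   140 knob top [115.  41.] bottom [119. 249.] [ 0.597 -0.086]
   160 knob top [122.  84.] bottom [125. 294.] [ 0.618 -0.079]
   180 knob top [157. 125.] bottom [159. 336.] [ 0.636 -0.066]
0 hinge [355. 267.]
   140 knob top [128.  67.] bottom [132. 277.] [ 0.61  -0.079]
   160 knob top [147. 110.] bottom [150. 322.] [ 0.63 -0.07]
   180 knob top [193. 149.] bottom [194. 361.] [ 0.646 -0.053]
8 hinge [372. 276.]
   140 knob top [149.  93.] bottom [152. 304.] [ 0.621 -0.071]
   160 knob top [179. 135.] bottom [181. 347.] [ 0.64  -0.058]
   180 knob top [235. 170.] bottom [235. 384.] [ 0.654 -0.04 ]
20 hinge [400. 286.]
   140 knob top [193. 129.] bottom [194. 341.] [ 0.637 -0.055]
   160 knob top [240. 168.] bottom [239. 381.] [ 0.652 -0.039]
   180 knob top [309. 196.] bottom [306. 410.] [ 0.662 -0.019]
axis [458. 271.]
```

View pics/s3.png

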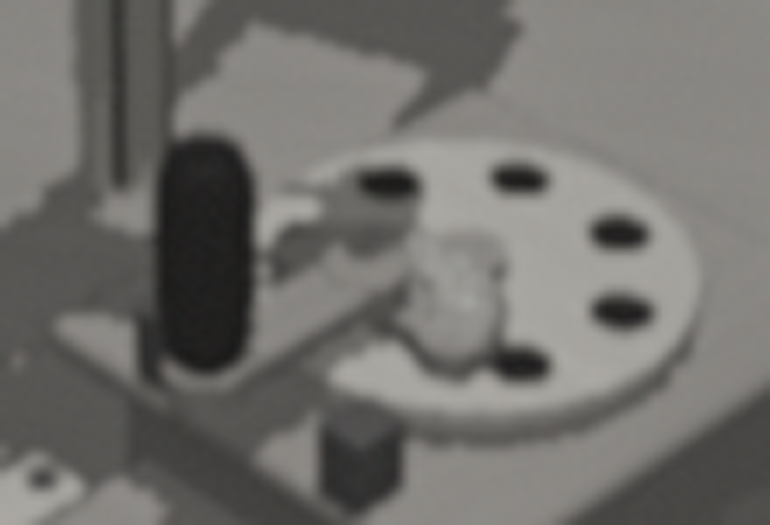

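The knob (top (208,150), bottom (203,360)) and the arm slope match wheel ≈ 2° with crank ≈ 180°, and the half-round cam now lies on the axis side, so the crank has snapped out. Next, the winding steps.

```bash
python3 - <<'E'
from h import *
A=np.array([.555,.0085]);yaw=np.radians(-34.3)
u=lambda a:np.array([np.cos(yaw+a),np.sin(yaw+a)])
prev=bot.read_state()["tcp_pos"][:2]
for th in [-6]+list(range(0,254,6)):
    a=np.radians(th);P=A+.110*u(a)-.027*u(a+np.pi/2);D=(P-prev)*1000;print(th,"[%.1f,%.1f]"%(-D[0],D[1]),end=" ");prev=P
E
```

```text
-6 [-36.1,3.3] 0 [-9.2,7.4] 6 [-8.4,8.4] 12 [-7.5,9.2] 18 [-6.5,9.9] 24 [-5.4,10.6] 30 [-4.3,11.1] 36 [-3.1,11.4] 42 [-1.9,11.7] 48 [-0.6,11.8] 54 [0.6,11.8] 60 [1.8,11.7] 66 [3.1,11.5] 72 [4.2,11.1] 78 [5.4,10.6] 84 [6.4,10.0] 90 [7.4,9.2] 96 [8.4,8.4] 102 [9.2,7.5] 108 [9.9,6.5] 114 [10.6,5.4] 120 [11.1,4.3] 126 [11.4,3.1] 132 [11.7,1.9] 138 [11.8,0.6] 144 [11.8,-0.6] 150 [11.7,-1.8] 156 [11.5,-3.1] 162 [11.1,-4.2] 168 [10.6,-5.4] 174 [10.0,-6.4] 180 [9.2,-7.4] 186 [8.4,-8.4] 192 [7.5,-9.2] 198 [6.5,-9.9] 204 [5.4,-10.6] 210 [4.3,-11.1] 216 [3.1,-11.4] 222 [1.9,-11.7] 228 [0.6,-11.8] 234 [-0.6,-11.8] 240 [-1.8,-11.7] 246 [-3.1,-11.5] 252 [-4.2,-11.1]
```

```bash
python3 -m pendant '[-1,-0.018,0.0016,0,0,0,0,-1,-0.018,0.0016,0,0,0,0,-1,-0.0092,0.0074,0,0,0,0,-1,-0.0084,0.0084,0,0,0,0,-1,-0.0075,0.0092,0,0,0,0,-1,-0.0065,0.0099,0,0,0,0,-1,-0.0054,0.0106,0,0,0,0,-1,-0.0043,0.0111,0,0,0,0]'
python3 - <<'E'
from h import *
p=bot.camera("scene");cv2.imwrite("pics/s4.png",cv2.resize(p["pixels"][180:300,270:430,::-1],None,fx=4,fy=4))
for n in ("knob_mid","gate_edge"):
    for r in bot.spot_in(p,n)[:2]: print(n,round(r["conf"],2),r["xy"],w(p,*r["xy"],.167 if n[0]=="k" else .04).round(3))
E
```

```text
clock: 8.53
tcp_pos: [0.6629, -0.0259, 0.1745]
tool_rot: [-3.141, -0.0, -3.141]
contact_force: [-1.1, -3.9, -0.5]
width: 0.0005
grasp_force: 2.0
knob_mid 0.74 [344.6, 243.6] [0.656 0.001 0.167]
gate_edge 0.86 [322.2, 287.2] [ 0.644 -0.045  0.04 ]
```

View pics/s4.png

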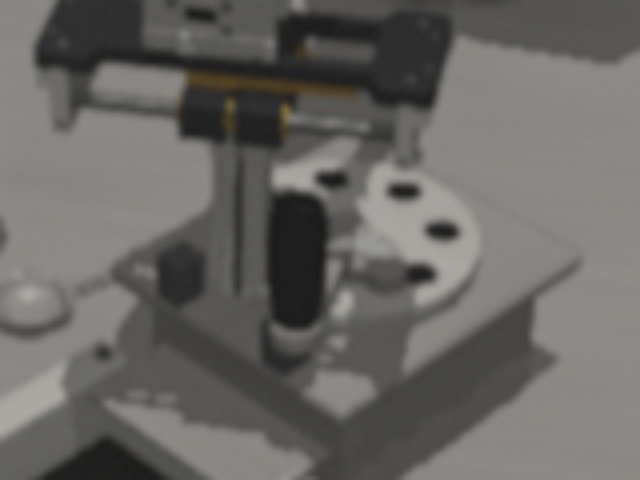

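The fingers push the knob (at (298,260) in the crop) round with 4 N. The wheel turns and the gate has advanced about 13 mm, as expected. Continuing.

```bash
python3 -m pendant '[-1,-0.0031,0.0114,0,0,0,0,-1,-0.0019,0.0117,0,0,0,0,-1,-0.0006,0.0118,0,0,0,0,-1,0.0006,0.0118,0,0,0,0,-1,0.0018,0.0117,0,0,0,0,-1,0.0031,0.0115,0,0,0,0,-1,0.0042,0.0111,0,0,0,0,-1,0.0054,0.0106,0,0,0,0]'
python3 -m pendant '[-1,0.0064,0.01,0,0,0,0,-1,0.0074,0.0092,0,0,0,0,-1,0.0084,0.0084,0,0,0,0,-1,0.0092,0.0075,0,0,0,0,-1,0.0099,0.0065,0,0,0,0,-1,0.0106,0.0054,0,0,0,0,-1,0.0111,0.0043,0,0,0,0,-1,0.0114,0.0031,0,0,0,0]'
python3 - <<'E'
from h import *
p=bot.camera("scene")
for n in ("knob_mid","gate_edge"):
    for r in bot.spot_in(p,n)[:2]: print(n,round(r["conf"],2),r["xy"],w(p,*r["xy"],.167 if n[0]=="k" else .04).round(3))
A=np.array([.555,.0085]);a=np.radians(-34.3+126);print("expect",A+.11*np.array([np.cos(a),np.sin(a)]))
E
```

```text
clock: 9.35
tcp_pos: [0.6533, 0.0666, 0.1745]
tool_rot: [3.141, 0.002, -3.141]
contact_force: [2.8, -2.4, -2.4]
width: 0.0
grasp_force: 1.9
clock: 10.02
tcp_pos: [0.5774, 0.1198, 0.1746]
tool_rot: [3.141, 0.0, -3.141]
contact_force: [2.7, 0.8, -2.1]
width: 0.0002
grasp_force: 1.9
knob_mid 0.67 [227.8, 203.8] [ 0.565 -0.265  0.167]
gate_edge 0.91 [314.6, 291.4] [ 0.66  -0.057  0.04 ]
expect [0.55173671 0.11845158]
```

Contact holds at about 3 N tangentially, so I continue to 246°.

```bash
python3 -m pendant '[-1,0.0117,0.0019,0,0,0,0,-1,0.0118,0.0006,0,0,0,0,-1,0.0118,-0.0006,0,0,0,0,-1,0.0117,-0.0018,0,0,0,0,-1,0.0115,-0.0031,0,0,0,0,-1,0.0111,-0.0042,0,0,0,0,-1,0.0106,-0.0054,0,0,0,0,-1,0.01,-0.0064,0,0,0,0]'
python3 -m pendant '[-1,0.0092,-0.0074,0,0,0,0,-1,0.0084,-0.0084,0,0,0,0,-1,0.0075,-0.0092,0,0,0,0,-1,0.0065,-0.0099,0,0,0,0,-1,0.0054,-0.0106,0,0,0,0,-1,0.0043,-0.0111,0,0,0,0,-1,0.0031,-0.0114,0,0,0,0,-1,0.0019,-0.0117,0,0,0,0]'
python3 -m pendant '[-1,0.0006,-0.0118,0,0,0,0,-1,-0.0006,-0.0118,0,0,0,0,-1,-0.0018,-0.0117,0,0,0,0,-1,-0.0031,-0.0115,0,0,0,0,-1,0,0,0,0,0,0,-1,0,0,0,0,0,0]'
python3 - <<'E'
from h import *
for c in ("scene","top"):
    p=bot.camera(c)
    if c=="scene":cv2.imwrite("pics/s5.png",cv2.resize(p["pixels"][160:370,200:460,::-1],None,fx=2.8,fy=2.8))
    for n in ("knob_mid","gate_edge"):
        for r in bot.spot_in(p,n)[:2]: print(n,round(r["conf"],2),r["xy"],w(p,*r["xy"],.167 if n[0]=="k" else .04).round(3))
A=np.array([.555,.0085]);a=np.radians(-34.3+246);print("expect",A+.11*np.array([np.cos(a),np.sin(a)]))
E
```

```text
clock: 10.83
tcp_pos: [0.487, 0.1003, 0.1747]
tool_rot: [3.14, -0.0, 3.142]
contact_force: [3.6, 2.4, 1.3]
width: 0.0005
grasp_force: 2.0
clock: 11.5
tcp_pos: [0.4405, 0.0197, 0.1742]
tool_rot: [3.141, -0.002, 3.141]
contact_force: [-0.4, 3.9, 2.1]
width: 0.0004
grasp_force: 2.0
clock: 12.0
tcp_pos: [0.4466, -0.0277, 0.1739]
tool_rot: [-3.14, -0.001, 3.14]
contact_force: [-0.9, 0.5, 0.0]
width: 0.0004
grasp_force: 0.0
knob_mid 0.86 [335.0, 184.5] [ 0.441 -0.057  0.167]
knob_mid 0.66 [328.3, 280.0] [ 0.767 -0.009  0.167]
gate_edge 0.65 [298.6, 300.3] [ 0.693 -0.083  0.04 ]
gate_edge 0.25 [336.0, 259.2] [ 0.546 -0.033  0.04 ]
gate_edge 0.94 [335.5, 216.1] [ 0.686 -0.086  0.04 ]
expect [ 0.46141078 -0.04930188]
```

View pics/s5.png

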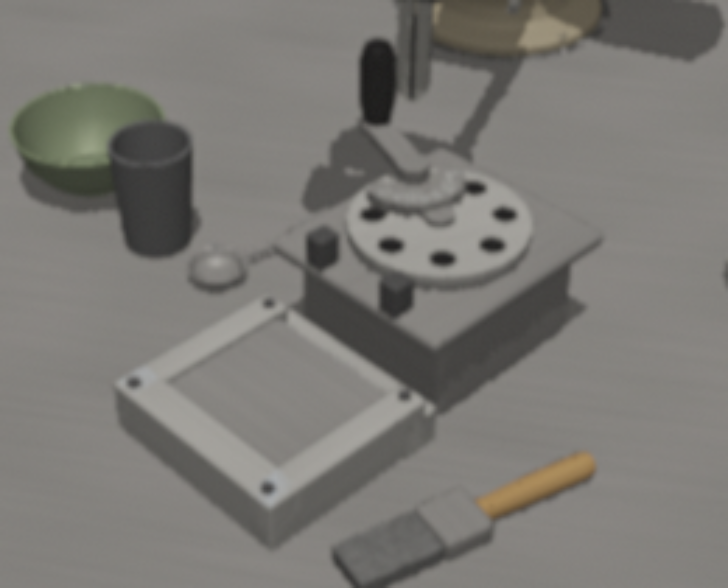

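The grey gate plate fills the whole opening (crop (165–385, 315–465)). The crank is still swung out, with the knob measured at θ≈244° (gate about 106 mm), and the bystanders haven't moved. Now I back off, lift and hand in.

```bash
python3 -m pendant '[-1,0.005,0.008,0,0,0,0,-1,0.01,0.017,0,0,0,0,-1,0.01,0.017,0,0,0,0,-1,0,0,-0.03,0,0,0,-1,0,0,-0.03,0,0,0,-1,0,0,-0.03,0,0,0,-1,0,0,0,0,0,0,-1,0,0,0,0,0,0]'
python3 - <<'E'
from h import *
p=bot.camera("scene")
for r in bot.spot_in(p,"knob_mid")[:1]: print(r,w(p,*r["xy"],.167).round(3))
p=bot.camera("top")
for n in ["tumbler","bowl","detergent","brush","plate","ladle"]:
    print(n,[(round(r["conf"],2),np.round(r["xy"])) for r in bot.spot_in(p,n)[:1]])
print(bot.read_state()["contact_force"]);print(bot.hand_in())
E
```

```text
clock: 12.97
tcp_pos: [0.4226, 0.0163, 0.266]
tool_rot: [-3.141, 0.004, -3.141]
contact_force: [-0.3, -0.1, -1.0]
width: 0.0005
grasp_force: 0.0
{'xy': [335.0, 185.7], 'conf': 0.82} [ 0.446 -0.056  0.167]
tumbler [(0.59, array([395., 292.]))]
bowl [(0.69, array([430., 326.]))]
detergent [(0.57, array([472., 248.]))]
brush [(0.9, array([288., 190.]))]
plate [(0.81, array([187., 303.]))]
ladle [(0.82, array([361., 281.]))]
[-0.51479647 -0.01674203 -0.87722831]
the job is handed in; nothing more can be done
None
```

The job is handed in: the crank snapped out and was left out, the gate plate covers the drain (about 106 mm of travel, estimated from the knob's position), the arm backed clear, and I saw no sign that the crockery or tools had been disturbed; the hand-in call returned no verdict.

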